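Load cell: change to the largest dead-weight disc

TASK

The load cell is due for its full-load point. First stand the medium and the small disc aside on the rubber mat, so that the cell is bare and the large disc is free; then fit the large disc alone on the load cell, lowering it gently and not dropping it; then put the other two away on the storage base, the medium one below and the small one on top of it. All three must end fully seated on the spigots beneath them, and the multimeter and the brass knob weight must stay where they are.

Things in the scene. Friction and masses are not known exactly. Their poses are not given: they have to be found in the camera images.
- disc_large: bare steel dead-weight disc, 66 mm diameter (the three are 66, 54, 42 mm), 24 mm thick, 0.60 kg, plain rim. Origin: centre of its underside, z up. On top a conical spigot (17 mm wide at the foot, 9 mm at the top, 8 mm tall), underneath a recess 20 mm wide and 10 mm deep that goes over the spigot it sits on. Starts on the storage base, under one of the others.
- disc_medium: bare steel dead-weight disc, 54 mm diameter (the three are 66, 54, 42 mm), 24 mm thick, 0.40 kg, plain rim. Origin: centre of its underside, z up. On top a conical spigot (17 mm wide at the foot, 9 mm at the top, 8 mm tall), underneath a recess 20 mm wide and 10 mm deep that goes over the spigot it sits on. Starts on the large disc or on the load cell.
- disc_small: bare steel dead-weight disc, 42 mm diameter (the three are 66, 54, 42 mm), 24 mm thick, 0.24 kg, plain rim. Origin: centre of its underside, z up. On top a conical spigot (17 mm wide at the foot, 9 mm at the top, 8 mm tall), underneath a recess 20 mm wide and 10 mm deep that goes over the spigot it sits on. Starts on the large disc or on the load cell.
- storage_base: fixed: round grey foot, 92 mm diameter, 9 mm high, with an aluminium seat 40 mm in diameter, its top 22 mm above the bench, and a conical spigot (17 to 9 mm wide, 8 mm tall) in its centre. Origin: centre of its underside; a disc seated on it has its origin 22 mm higher. At the start the large disc sits on it and overhangs the seat.
- load_cell: fixed, rigid: dark plate 104 x 104 x 8 mm, round steel body 78 mm in diameter and up to 30 mm high with a ring of screws, brass connector on its +x side (59 mm from centre), central loading button 40 mm in diameter, top 46 mm above the bench, with the same conical spigot. Origin: centre of its underside; a disc seated on it has its origin 46 mm higher. Holds one of the smaller discs at the start.
- mat: fixed dark ribbed rubber mat lying on the bench, 120 mm along its x, 200 mm along its y, 4 mm thick; room for two discs side by side along its y. Origin: centre of its underside. Empty at the start.
- multimeter: loose yellow multimeter lying at the back, 162 x 78 x 43 mm, long along its x; origin: centre of its underside. Bystander.
- cal_mass_0: loose brass-coloured knob weight at the back, 36 mm diameter, 52 mm tall; origin: centre of its underside. Bystander; not one of the discs.
There are look-alikes about, which are no part of the job. Leave any orange look-alike of the disc_medium alone.

How it is judged:
On the way, in this order (a step that is already met when the one before it is completed fails the run):
1. the medium and the small disc both stand on the mat, each flat on it (x of disc_medium in the frame of mat between -0.055 and 0.055 m and y of disc_medium in the frame of mat between -0.095 and 0.095 m and z of disc_medium in the frame of mat between 0.001 and 0.008 m and angle between each of disc_medium, disc_small's own z axis and vertical below 0.1 rad and x of disc_small in the frame of mat between -0.055 and 0.055 m and y of disc_small in the frame of mat between -0.095 and 0.095 m and z of disc_small in the frame of mat between 0.001 and 0.008 m), for 0.2 s.
2. the large disc sits fully seated on the load cell while the other two still stand on the mat (all of step 1 and horizontal distance between disc_large and load_cell below 0.004 m and z of disc_large in the frame of load_cell between 0.043 and 0.049 m and angle between disc_large's own z axis and vertical below 0.1 rad), for 0.2 s.
At the end, for the whole second after the job is handed in: The large disc is seated on the load cell, the medium disc on the storage base and the small disc on the medium one: each centred within 4 mm, within 3 mm of its seated height and upright within 0.1 rad; all released and at rest (horizontal distance between disc_large and load_cell below 0.004 m and z of disc_large in the frame of load_cell between 0.043 and 0.049 m and angle between each of disc_large, disc_medium, disc_small's own z axis and vertical below 0.1 rad and horizontal distance between disc_medium and storage_base below 0.004 m and z of disc_medium in the frame of storage_base between 0.019 and 0.025 m and horizontal distance between disc_small and disc_medium below 0.004 m and z of disc_small in the frame of disc_medium between 0.021 and 0.027 m and linear speed of each of disc_large, disc_medium, disc_small below 0.02 m/s); the robot touches nothing.
It fails at once if the multimeter is pushed more than 20 mm from its place (distance of multimeter from where it was at the start of the episode above 0.02 m).
It fails at once if the brass knob weight is pushed more than 20 mm from its place (distance of cal_mass_0 from where it was at the start of the episode above 0.02 m).
It fails at once if the large disc falls or is rammed down the last 20 mm onto the load cell, at over 0.38 m/s (horizontal distance between disc_large and load_cell below 0.01 m and z of disc_large in the frame of load_cell below 0.066 m and linear speed of disc_large above 0.38 m/s).
It also fails if it takes over 141 s, if anything falls off the work surface, if the arm or the gripper's body presses on something with over 40 N, if the wrist force passes 120 N, or if a joint passes its speed limit or range.

ROBOT

A 7-joint arm with a two-finger parallel gripper is mounted at the origin on a cart in front of the work surface, level with it; the furniture and walls round the work are solid. World frame = base frame: x ahead of the robot, y to its left, z up, the work surface at z = 0. Lengths are in m, angles in rad, forces in N, time in s.
With the tool pointing down it reaches from about 0.425 to 0.95 m from the base axis. Payload 4.7 kg.
Tool frame: the origin (TCP) lies between the finger pads; the fingertips stand 25 mm ahead of it and the grasp point (between the pads) lies 6 mm ahead of it; z points along the fingers, y is the line along which they close (so a half turn about z gives the same grasp; the last joint's range is limited). The gripper opens to 85 mm and grips with 20 to 120 N. Pads are 22 mm wide; open, the fingers measure 114 mm over their backs; the gripper's body (76 mm by 85 mm) begins 54 mm behind the grasp point. The pads swing forward as they close: fully open they stand 13 mm farther back than shut.
Start: joints at [-1.188, 0.469, -0.049, 1.532, 0.024, 1.141, -0.082], TCP at [0.27, 0.619, 0.256] pointing down, gripper open.
Joint ranges: [-2.59, 2.59], [-0.33, 1.99], [-1.39, 1.29], [0.1, 2.45], [-1.04, 4.18], [0.21, 1.99], [-2.66, 2.66]. Speed limits (rad/s): [2.57, 2.57, 3.14, 3.14, 3.14, 3.14, 3.14].

INTERFACE

Orientations are given as a 3x3 rotation matrix whose columns are the frame's x, y, z axes.
In Python, from rig import * gives the robot as it stands. Calls block until the motion is done:
- movep(position, orientation): joint-space move of the TCP to a pose.
- move_l(position, attitude=None, feed=0.15, until_force=None): straight line of the TCP; attitude=None keeps the orientation; feed is the mean speed in m/s. With until_force (N) it stops when the force on the tool has changed by that much, and returns True; else False.
- move_joints(angles): joint-space move.
- command_gripper(opening, newtons=None): finger opening in m; newtons is the grip in N (None keeps the last); returns when the fingers have stopped.
- sleep(seconds).
- inverse_kinematics(position, orientation): joint angles nearest the present ones, or None.
- sense(): the state.
- camera(name): name is "scene" or "top" or "wrist"; returns (picture, depth): 384x512x3 uint8, red, green, blue; 384x512 float32, m along the optical axis (not along the pixel's ray), 0 where there is no reading.
- camera_params(name): a dict with "K" (3x3 intrinsics, pixels), "position" and "rotation" of the camera in the world; the wrist camera has in their place "tool_from_camera" (4x4, takes a point from camera to tool coordinates, whose origin is the TCP and whose axes are the flange's). Camera axes: x right, y down, z forward; pixel columns grow to the right and rows downward; lengths in m; the calibration is good to about 2 mm. The wrist camera is an equidistant fisheye: a pixel r from the principal point sees the ray r / f radians off the axis. A picture is of the moment at which its call begins: read the wrist's pose just before it. camera_params takes no time and is no camera call.
A pose or a line that the arm cannot do raises Unreachable and nothing moves.
- finish_job(): hands the job in; it is judged then, once.
The state is a dict: "time_s": time; "joint_pos": joint angles; "qd": joint speeds; "joint_efforts": joint torques, N m; "position": TCP position; "tcp_rot": TCP orientation; "wrist_force": force on the tool from outside, world axes, zero at the start; "ft_torque": the same for the moment, N m; "finger_gap": finger opening in m; "gripper_force": force on a finger pad.
Only numpy, scipy, OpenCV 4.12 (cv2) and the standard library are available. Lean on these libraries where they do the work, as an engineer would, in place of code of your own. Each camera call takes 0.05 s, during which the arm holds its last target. There are 200 camera calls.

## Working session

There is one attempt and no reset: what is moved stays moved. The work goes in short steps, each a Python script; the robot and the scene stay as the last script left them, time stands still between calls to the robot, and variables do not carry over. Pictures are saved under pics/ and viewed, at most 14 in all, crops included, and the job is handed in when it is done.

```bash
mkdir -p pics; python3 - <<'E'
from rig import *
import cv2,numpy as np
for n in("scene","top"):
    p,d=camera(n); cv2.imwrite(f"pics/{n}0.png",p[:,:,::-1]); np.savez(f"{n}0.npz",p=p,d=d)
    c=camera_params(n); print(n,c)
print(sense())
E
```

```text
scene {'K': array([[412.83688924,   0.        , 252.48940411],
       [  0.        , 412.83688924, 193.22885305],
       [  0.        ,   0.        ,   1.        ]]), 'position': array([ 0.04003371, -0.63638697,  0.42129619]), 'rotation': array([[ 0.8197274 , -0.20927454,  0.5331521 ],
       [-0.57260949, -0.32033856,  0.75465328],
       [ 0.01285945, -0.92389792, -0.38242288]])}
top {'K': array([[387.41091703,   0.        , 261.32687653],
       [  0.        , 387.41091703, 193.09361182],
       [  0.        ,   0.        ,   1.        ]]), 'position': array([0.43325415, 0.03615855, 0.97952265]), 'rotation': array([[ 0.02954943, -0.99476812,  0.09779173],
       [-0.99953007, -0.02860867,  0.01100853],
       [-0.00815324, -0.09807107, -0.99514601]])}
{'time_s': 0.1, 'joint_pos': array([-1.18787372,  0.46937382, -0.04859374,  1.53352552,  0.02408989,
        1.14103071, -0.08229321]), 'qd': array([-0.00031927, -0.00238846, -0.00012766, -0.00274802, -0.00056272,
       -0.00037319,  0.00062224]), 'joint_efforts': array([ 9.89324872e-04, -5.11515784e+01, -4.68609610e-02, -2.38390732e+01,
        1.08374210e-02,  4.28020707e-03,  1.53545358e-05]), 'position': array([0.26998616, 0.61814466, 0.25537827]), 'tcp_rot': array([[-9.16404590e-01,  4.00252671e-01, -6.53412069e-04],
       [ 4.00253201e-01,  9.16403149e-01, -1.62593285e-03],
       [-5.19950882e-05, -1.75154260e-03, -9.99998465e-01]]), 'wrist_force': array([-0.43812015,  0.02377068,  0.8871914 ]), 'ft_torque': array([ 0.01661698, -0.02298585, -0.07237539]), 'gripper_force': 0.0, 'finger_gap': 0.08545813545558566}
```

View pics/scene0.png

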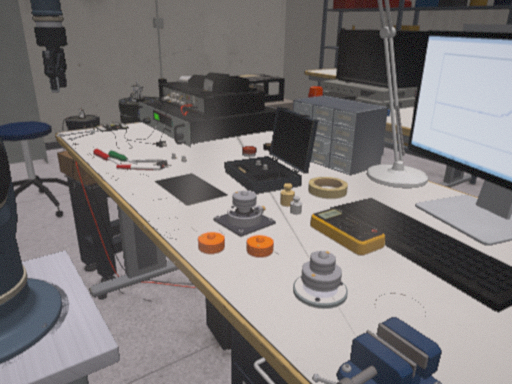

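View pics/top0.png

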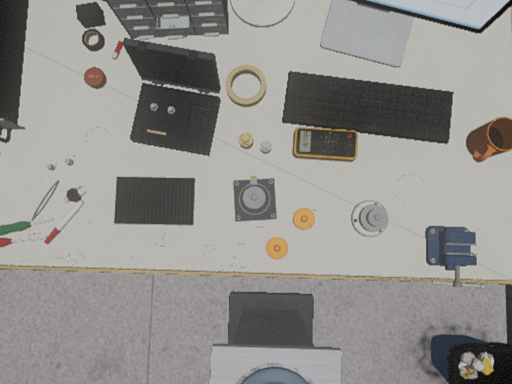

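The scene view shows the load cell with a grey disc at (245,205), the storage stack at (321,275) and the mat at (190,188). The two orange discs are look-alikes. In the top view the cell is at (255,199), the stack at (372,218) and the mat at (155,200). Next I'll measure them.

```bash
cat > h.py <<'E'
from rig import *
import cv2,numpy as np
def cloud(n,d):
    c=camera_params(n);K=c["K"];v,u=np.mgrid[:384,:512]
    P=np.stack([(u-K[0,2])/K[0,0]*d,(v-K[1,2])/K[1,1]*d,d],-1)
    return P@c["rotation"].T+c["position"]
def ray(n,u,v,z):
    c=camera_params(n);r=c["rotation"]@np.linalg.solve(c["K"],[u,v,1.]);p=c["position"]
    return p+r*(z-p[2])/r[2]
E
python3 - <<'E'
from h import *
T=np.load("top0.npz");S=np.load("scene0.npz")
W=cloud("top",T["d"])
for nm,(u0,u1,v0,v1) in dict(cell=(225,285,170,230),stor=(345,400,190,245),mat=(105,205,165,235)).items():
    w=W[v0:v1,u0:u1].reshape(-1,3)
    if nm=="mat":
        g=cv2.cvtColor(T["p"],cv2.COLOR_RGB2GRAY)[v0:v1,u0:u1]
        m=(g<70).astype(np.uint8);cs,_=cv2.findContours(m,0,2);c=max(cs,key=cv2.contourArea)
        r=cv2.minAreaRect(c);print(nm,r)
        for b in cv2.boxPoints(r):print(ray("top",b[0]+u0,b[1]+v0,.004))
        print("ctr",ray("top",r[0][0]+u0,r[0][1]+v0,.004)); continue
    print(nm,"heights",np.histogram(w[:,2],np.arange(-.01,.13,.004)))
    for lo,hi in((.018,.03),(.03,.042),(.042,.05),(.05,.066),(.066,.074),(.074,.082),(.082,.1)):
        q=w[(w[:,2]>lo)&(w[:,2]<hi)]
        if len(q)>8:print(lo,hi,len(q),q[:,2].mean().round(4),cv2.minEnclosingCircle(q[:,:2].astype(np.float32)))
a=cv2.resize(T["p"][170:230,225:285],(400,400),interpolation=2);b=cv2.resize(T["p"][188:248,342:402],(400,400),interpolation=2)
cc=cv2.resize(S["p"][180:240,205:285],(400,300));dd=cv2.resize(S["p"][245:305,285:365],(400,300))
cv2.imwrite("pics/crop0.png",cv2.resize(np.vstack([np.hstack([a,b]),np.hstack([cc,dd])]),(686,600))[:,:,::-1])
E
```

```text
cell heights (array([   0,  105, 1349,  512,  713,  275,   26,    7,   16,   79,   67,
         16,    0,    0,    0,    3,    3,    4,   14,  223,  143,   19,
          9,    0,    0,    0,    0,    0,    0,    0,    0,    0,    0,
          0]), array([-0.01 , -0.006, -0.002,  0.002,  0.006,  0.01 ,  0.014,  0.018,
        0.022,  0.026,  0.03 ,  0.034,  0.038,  0.042,  0.046,  0.05 ,
        0.054,  0.058,  0.062,  0.066,  0.07 ,  0.074,  0.078,  0.082,
        0.086,  0.09 ,  0.094,  0.098,  0.102,  0.106,  0.11 ,  0.114,
        0.118,  0.122,  0.126]))
0.018 0.03 102 0.027 ((0.5219804644584656, 0.06466922163963318), 0.04871940240263939)
0.03 0.042 83 0.0326 ((0.5165053009986877, 0.06298862397670746), 0.04261775314807892)
0.05 0.066 24 0.0614 ((0.5112733244895935, 0.06340423226356506), 0.02722707949578762)
0.066 0.074 366 0.0696 ((0.5119200944900513, 0.06343771517276764), 0.026872094720602036)
0.074 0.082 28 0.0771 ((0.5118110775947571, 0.06317716091871262), 0.008098524995148182)
stor heights (array([   0,  199, 1623,  423,   98,   32,    4,    0,    3,    9,   12,
          8, 
[... 514 characters left out ...]
405819058418274), 0.030679890885949135)
0.03 0.042 49 0.0375 ((0.4741925895214081, -0.22491547465324402), 0.03377906233072281)
0.042 0.05 291 0.045 ((0.47308462858200073, -0.2253296822309494), 0.033094923943281174)
0.05 0.066 44 0.0596 ((0.47585758566856384, -0.2234283685684204), 0.023305529728531837)
0.066 0.074 217 0.0693 ((0.4734926223754883, -0.22513601183891296), 0.020964045077562332)
0.074 0.082 23 0.0763 ((0.47397083044052124, -0.22405952215194702), 0.007779196370393038)
mat ((52.0, 35.5), (45.0, 72.0), 90.0)
[0.55746292 0.40546423 0.004     ]
[0.56268483 0.22183272 0.004     ]
[0.44863654 0.21648273 0.004     ]
[0.44330127 0.3980138  0.004     ]
ctr [0.50269675 0.31036052 0.004     ]
```

View pics/crop0.png

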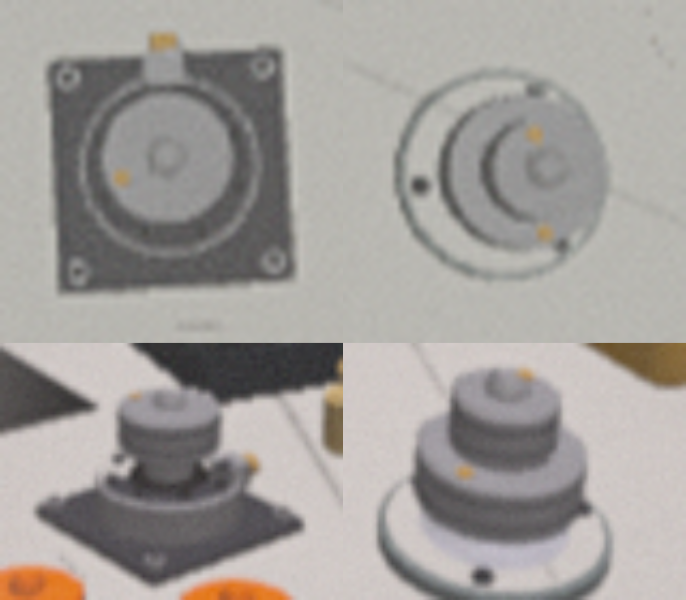

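The medium disc is on the cell at about (0.512, 0.063). The small one sits on the large one at about (0.4735, -0.225), and the mat is at about (0.503, 0.310). First move: find the fingertip height by touching bare bench, then look down at the cell and the stack with the wrist camera.

```bash
cat >> h.py <<'E'
R=np.array([[0,1,0],[1,0,0],[0,0,-1.]])   # closes along world x
def wray(c,pos,rot,u,v,z):
    K=c["K"];x=(u-K[0,2])/K[0,0];y=(v-K[1,2])/K[1,1];r=np.hypot(x,y);s=np.sinc(r/np.pi)
    M=c["tool_from_camera"];d=rot@(M[:3,:3]@np.array([x*s,y*s,np.cos(r)]));o=pos+rot@M[:3,3]
    return o+d*(z-o[2])/d[2]
def wpix(c,pos,rot,P):
    M=c["tool_from_camera"];q=M[:3,:3].T@(rot.T@(np.asarray(P)-pos)-M[:3,3])
    t=np.arctan2(np.hypot(q[0],q[1]),q[2]);n=q[:2]/np.hypot(q[0],q[1])*t
    return c["K"][:2,:2]@n+c["K"][:2,2]
E
python3 - <<'E'
from h import *
for P in([.512,.0634,.1],[.4735,-.2252,.1],[.503,.26,.05],[.503,.36,.05]):
    print(inverse_kinematics(np.array(P),R),inverse_kinematics(np.array(P),R@np.diag([-1,-1,1])))
movep([.5,.165,.15],R);command_gripper(.058,40)
move_l([.5,.165,.05],feed=.15)
print(move_l([.5,.165,.01],feed=.03,until_force=5),sense()["position"],sense()["wrist_force"])
move_l([.5,.165,.15])
command_gripper(.085)
out=[]
for i,(x,y) in enumerate([(.512,.0634),(.4735,-.2252)]):
    movep([x,y,.2],R);sleep(.3)
    s=sense();p,d=camera("wrist");np.savez(f"w{i}.npz",p=p,d=d,pos=s["position"],rot=s["tcp_rot"]);out.append(p)
    print(s["time_s"],s["position"],wpix(camera_params("wrist"),s["position"],s["tcp_rot"],[x,y,.078]))
print(camera_params("wrist"))
cv2.imwrite("pics/w01.png",cv2.resize(np.hstack(out),(800,300))[:,:,::-1])
E
```

```text
[-0.51336384  0.43287206  0.38880721  2.07099464 -0.25485618  0.68253169
  0.04213567] [ 0.64565412  0.74470433 -1.18010966  2.00824718  0.84446106  0.99405929
  2.17651001]
[-0.40999483  0.68343651  1.08594773  2.07450971 -0.80514584  0.88662864
  1.14568231] [-0.42182249  0.69972621  1.11001779  2.07497025 -0.82628888  0.90167914
 -1.97569583]
[-0.74345527  0.56416627  0.25288484  1.97406008 -0.22894964  0.63040693
 -0.34239289] [-0.28991271  0.58029554 -0.34425373  1.94638838  0.30454702  0.66502697
  2.31789475]
[-0.83523071  0.62131401  0.20066256  1.84502636 -0.18261871  0.69304273
 -0.53019901] [-0.41460765  0.64849145 -0.38000172  1.81813086  0.33896305  0.73928455
  2.16392936]
True [0.4998717  0.16493465 0.02045283] [-1.1425435  -0.17744034  5.96490358]
6.3667 [0.51163891 0.0644626  0.19942169] [259.42838927 191.13084471]
7.8333 [ 0.47395787 -0.22425455  0.1999569 ] [258.29624615 190.86122877]
{'K': array([[297.31863964,   0.        , 258.54652014],
       [  0.        , 297.31863964, 189.00170897],
       [  0.        ,   0.        ,   1.        ]]), 'tool_from_camera': array([[-8.00020603e-04, -9.51246161e-01, -3.08431681e-01,
         7.85970595e-02],
       [ 9.99998555e-01, -2.98458915e-04, -1.67334156e-03,
         1.76682531e-04],
       [ 1.49970555e-03, -3.08432574e-01,  9.51245025e-01,
        -1.18318089e-01],
       [ 0.00000000e+00,  0.00000000e+00,  0.00000000e+00,
         1.00000000e+00]])}
```

View pics/w01.png

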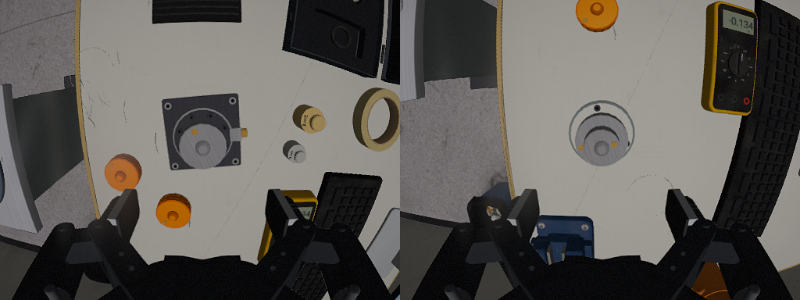

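The wrist view shows both spigots near their predicted pixels, at about (260,189) in the left half and (257,189) in the right half (full-size coordinates). I'll refine the centres from the wrist depth.

```bash
cat >> h.py <<'E'
def wcloud(d,pos,rot):
    c=camera_params("wrist");K=c["K"];v,u=np.mgrid[:384,:512]
    x=(u-K[0,2])/K[0,0];y=(v-K[1,2])/K[1,1];r=np.hypot(x,y);s=np.tan(r)/np.maximum(r,1e-9)
    P=np.stack([x*s*d,y*s*d,d],-1);M=c["tool_from_camera"]
    return (P@M[:3,:3].T+M[:3,3])@rot.T+pos
def circ(w,xy,lo,hi,rad=.045):
    w=w.reshape(-1,3);q=w[(w[:,2]>lo)&(w[:,2]<hi)&(np.hypot(*(w[:,:2]-xy).T)<rad)]
    c=cv2.minEnclosingCircle(q[:,:2].astype(np.float32));return np.round([*c[0],c[1],q[:,2].mean(),len(q)],4)
def look(xy,lo,hi,rad=.045):
    s=sense();p,d=camera("wrist");w=wcloud(d,s["position"],s["tcp_rot"]);return circ(w,xy,lo,hi,rad),p,w
E
python3 - <<'E'
from h import *
for i,xy in enumerate([(.512,.0634),(.4735,-.2252)]):
    a=np.load(f"w{i}.npz");w=wcloud(a["d"],a["pos"],a["rot"])
    for lo,hi in((.042,.05),(.064,.074),(.0745,.082)):
        try:print(i,lo,circ(w,np.array(xy),lo,hi))
        except Exception as e:print(i,lo,'-')
E
```

```text
0 0.042 [ 0.5125  0.0813  0.0196  0.0489 10.    ]
0 0.064 [5.115e-01 6.340e-02 2.720e-02 6.930e-02 2.623e+03]
0 0.0745 [5.117e-01 6.370e-02 8.100e-03 7.670e-02 1.440e+02]
1 0.042 [ 4.729e-01 -2.260e-01  3.300e-02  4.540e-02  1.683e+03]
1 0.064 [ 4.729e-01 -2.260e-01  2.100e-02  6.940e-02  1.510e+03]
1 0.0745 [ 4.733e-01 -2.272e-01  7.900e-03  7.660e-02  1.550e+02]
```

```bash
cat >> h.py <<'E'
ZT=.2
def hover(x,y,z=ZT):
    movep([x,y,z],R);sleep(.15)
def fine(x,y,z,feed=.15):   # straight move, then cancel steady-state xy error
    move_l([x,y,z],feed=feed);sleep(.15)
    e=np.array([x,y])-sense()["position"][:2]
    move_l([x+e[0],y+e[1],z],feed=.02);return e
def pick(x,y,zu,off,N=70):
    hover(x,y);e=fine(x,y,zu+.06);move_l([x+e[0],y+e[1],zu+off],feed=.1)
    command_gripper(0.0,N);s=sense();print("grip gap",s["finger_gap"],"F",s["gripper_force"],"pos",s["position"],s["wrist_force"],s["time_s"])
    p=s["position"];move_l([p[0],p[1],p[2]+.03],feed=.08);move_l([p[0],p[1],ZT+.02],feed=.2)
    print("lifted gap",sense()["finger_gap"])
def place(x,y,zu,off,dy=(0,0),gap=.085):
    x+=dy[0];y+=dy[1]
    hover(x,y,ZT+.02);fine(x,y,zu+off+.035);sleep(.1);e=fine(x,y,zu+off+.02,feed=.05)
    h=move_l([x+e[0],y+e[1],zu+off-.004],feed=.03,until_force=4);s=sense()
    print("touch",h,"pos",s["position"],"height err",s["position"][2]-zu-off,s["wrist_force"])
    return s["position"][2]-zu-off
def release(gap=.085):
    command_gripper(gap);p=sense()["position"];move_l([p[0],p[1],p[2]+.03],feed=.08);move_l([p[0],p[1],ZT],feed=.2);print("t",sense()["time_s"])
E
python3 - <<'E'
from h import *
pick(.473,-.2258,.046,.0245)
E
```

```text
grip gap 0.04010928131299331 F 69.84255574643612 pos [ 0.47273842 -0.22567556  0.07145114] [-1.26253494  0.59060195  5.18264132] 10.45
lifted gap 0.03982027645867877
```

```bash
python3 - <<'E'
from h import *
place(.503,.262,.004,.0254)
release()
pick(.5116,.0636,.046,.0235)
place(.503,.36,.004,.0235)
release()
movep([.503,.31,.2],R);sleep(.2)
for xy in((.503,.262),(.503,.36)):
    r,p,w=look(np.array(xy),.022,.031);print(r)
cv2.imwrite("pics/mat.png",p[:,:,::-1])
E
```

```text
touch True pos [0.50259656 0.26190097 0.02948221] height err 8.220975798269373e-05 [-0.20659964 -0.15542237  4.72741462]
t 18.725
grip gap 0.05181522014618304 F 72.28942120447755 pos [0.51162277 0.06351345 0.07073707] [-0.89366622 -0.41933965  6.51811282] 21.7833
lifted gap 0.05186171803757089
touch True pos [0.50266857 0.35981761 0.02879397] height err 0.001293972465894088 [-0.83791208  0.1444426   4.08362794]
t 29.3583
[5.021e-01 2.621e-01 2.130e-02 2.710e-02 1.041e+03]
[5.021e-01 3.593e-01 2.740e-02 2.730e-02 2.172e+03]
```

View pics/mat.png

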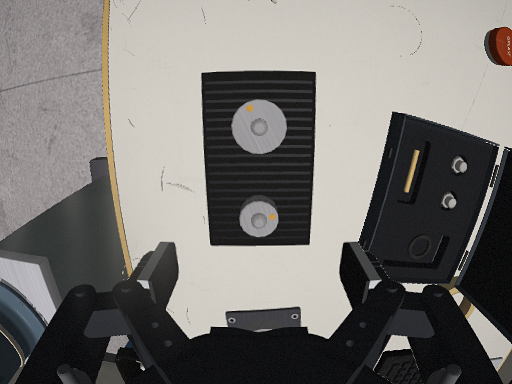

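Both discs stand flat on the mat, medium at (258,127) and small at (258,219), well inside its edges. Next I'll look at the bare cell and the large disc, then pick the large disc.

```bash
python3 - <<'E'
from h import *
hover(.5117,.0635,.17);sleep(.1)
r,p,w=look(np.array([.5117,.0635]),.042,.0495,.03);print("button",r);print("spig",circ(w,np.array([.5117,.0635]),.0505,.058,.03))
hover(.473,-.2258);sleep(.1)
r,p,w=look(np.array([.473,-.2258]),.042,.05);print("large",r);print("spig",circ(w,np.array([.473,-.2258]),.0505,.058))
pick(r[0],r[1],.022,.017,80)
E
```

```text
button [5.111e-01 7.140e-02 1.810e-02 4.670e-02 5.700e+01]
spig [5.118e-01 6.390e-02 8.000e-03 5.250e-02 1.650e+02]
large [ 4.729e-01 -2.258e-01  3.300e-02  4.540e-02  3.346e+03]
spig [ 4.726e-01 -2.260e-01  8.100e-03  5.260e-02  1.420e+02]
grip gap 0.0640306086900022 F 86.95694848895073 pos [ 0.47303643 -0.22582437  0.04045606] [-1.2801055   1.23400802  6.86698362] 35.325
lifted gap 0.06400794825375536
```

```bash
python3 - <<'E'
from h import *
print(place(.5117,.0636,.046,.0185))
E
```

```text
touch True pos [0.51146909 0.06358902 0.06452688] height err 2.6884103981151403e-05 [-0.46659265 -0.194273    5.17122029]
2.6884103981151403e-05
```

```bash
python3 - <<'E'
from h import *
sleep(.3);release();sleep(.1)
r,p,w=look(np.array([.5117,.0636]),.064,.074,.05);print("large on cell",r)
hover(.473,-.2258,.17);sleep(.1)
r,p,w=look(np.array([.473,-.2258]),.018,.0255,.03);print("seat",r);print("spig",circ(w,np.array([.473,-.2258]),.0265,.034,.03))
hover(.503,.31);sleep(.15)
m,p,w=look(np.array([.5021,.3593]),.022,.031)
s=circ(w,np.array([.5021,.2621]),.022,.031);print(m,s)
pick(m[0],m[1],.004,.0225)
E
```

```text
t 42.8417
large on cell [5.110e-01 6.340e-02 3.310e-02 6.930e-02 4.044e+03]
seat [ 4.727e-01 -2.261e-01  2.110e-02  2.040e-02  1.420e+02]
spig [ 4.729e-01 -2.258e-01  8.500e-03  2.860e-02  1.510e+02]
[5.022e-01 3.596e-01 2.730e-02 2.730e-02 2.167e+03] [5.022e-01 2.620e-01 2.140e-02 2.710e-02 1.024e+03]
grip gap 0.052133975637083704 F 73.37496969848871 pos [0.50244731 0.35952809 0.02771041] [-0.98415473 -0.28946703  6.81493684] 49.5667
lifted gap 0.051845463458400756
```

```bash
python3 - <<'E'
from h import *
e=place(.4729,-.2258,.022,.0237)
if abs(e)<.003:
    sleep(.2);release();sleep(.1)
    r,p,w=look(np.array([.473,-.2258]),.04,.05);print("medium",r)
    pick(.5022,.2621,.004,.0238)
    e=place(r[0],r[1],.046,.0250)
E
```

```text
touch True pos [ 0.47269046 -0.22551932  0.04571542] height err 1.542323855156097e-05 [-0.65224092  0.59918029  5.16306195]
t 58.3167
medium [ 4.722e-01 -2.253e-01  2.710e-02  4.540e-02  2.236e+03]
grip gap 0.04018168092440261 F 70.17975356429815 pos [0.50212487 0.26194751 0.02868009] [-2.63555572  0.15972073  5.30032583] 62.8417
lifted gap 0.04029071544363184
touch True pos [ 0.47196798 -0.22499734  0.0706847 ] height err -0.0003152983086408753 [-0.20150334  0.18353705  4.52531712]
```

```bash
python3 - <<'E'
from h import *
sleep(.2);release();sleep(.1)
r,p,w=look(np.array([.473,-.2255]),.064,.0745);print("small",r);print("med",circ(w,np.array([.473,-.2255]),.04,.05))
movep([.45,.3,.25],R);sleep(.3)
p,d=camera("scene");cv2.imwrite("pics/end.png",p[:,:,::-1])
t,d=camera("top");W=cloud("top",d)
for xy,lo,hi in(((.512,.0634),.064,.0745),((.473,-.2255),.042,.05),((.473,-.2255),.066,.0745)):print(circ(W,np.array(xy),lo,hi))
print(sense()["time_s"],sense()["gripper_force"])
E
```

```text
t 71.05
small [ 4.715e-01 -2.251e-01  2.090e-02  6.940e-02  1.537e+03]
med [ 4.722e-01 -2.251e-01  2.710e-02  4.530e-02  6.860e+02]
[5.108e-01 6.360e-02 3.290e-02 6.950e-02 5.820e+02]
[ 4.730e-01 -2.248e-01  2.710e-02  4.560e-02  1.060e+02]
[ 4.72e-01 -2.25e-01  2.12e-02  6.94e-02  2.25e+02]
73.5083 0.0
```

View pics/end.png

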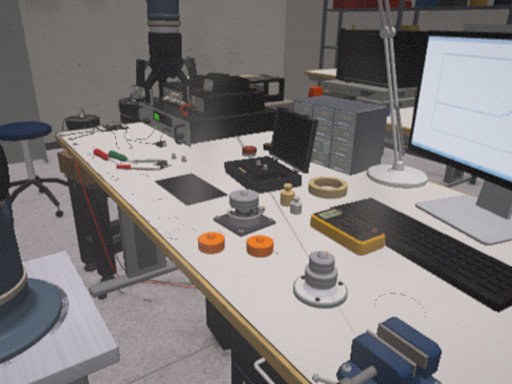

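The final view shows the large disc on the cell at (244,204) and the medium and small discs stacked on the storage base at (321,275). The multimeter and brass knob weight are where they started, and the arm is clear.

```bash
python3 -c "
from rig import *
print(finish_job())"
```

```text
the job is handed in; nothing more can be done
None
```

I handed the job in at about 74 s: the large disc is seated alone on the load cell, the medium disc is on the storage base with the small one on top, and the multimeter and knob weight look unmoved; `finish_job()` returned no verdict.

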